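# Seat a keyed plaster model in the scanner holder and latch it

## Task

Pick up the plaster tooth model by its block and set its round notched plate into the round pocket of the model holder, turning it gently under light pressure until the pocket's key finds the notch and the plate drops fully home, flat on the pocket floor. Then slide the latch in as far as it goes so that it covers the plate's rim, and let go. Press only gently and leave the other things on the worktop where they are.

Things in the scene. Friction and masses are not known exactly. Their poses are not given: they have to be found in the camera images.
- model_grip (a point): Loose plaster tooth model, 0.25 kg: a block 54 (x) x 28 (y) x 36 mm high on a round grey plate 72 mm across, 14 mm thick; with its small teeth 56 mm tall overall. This point is on the plate's axis, 36 mm above its underside, 22 above its upper face: grip height, fingers on the block's long flat sides (+y and -y). Fingertips must stay above the plate, which sticks out past the block.
- model_foot (a point): Centre of the underside of the model's plate, 36 mm below model_grip. Same axes as model_grip: z up, y across the block towards the notch.
- model_notch (a point): The only notch in the plate's rim, at the plate's underside, 31 mm from the axis towards +y of the model. It is 12 mm wide, 10 mm deep radially, and cut through the whole 14 mm thickness.
- holder: Fixed model holder: a grey base 130 (x) x 200 (y) mm, 30 mm high, with an aluminium turntable that has a round pocket on top, and a slide latch on its -y side. Origin on the worktop under the pocket's axis; z up. It cannot be moved.
- pocket (a point): Centre of the pocket floor, 35 mm above the worktop; axes of the holder (not of the turntable). The pocket is 75 mm across (about 1 mm play around the plate), its wall straight for 9 mm, then flared to a lip 12 mm above the floor. Inside, one key on the floor against the wall: 8.6 mm wide, 6 mm high, 9 mm long radially.
- pocket_lip (a point): Centre of the pocket's mouth, 12 mm above its floor. The turntable is braked where it stopped and will not turn: its key is within 0.7 rad either side of the holder's +y as seen from the pocket's axis; that angle is not reported. The plate goes home only with its notch over the key to about 0.06 rad; otherwise it rides on the key, 6 mm high.
- latch_tab (a point): Steel latch's upright tab, 18 (x) x 10 (y) x 40 mm high; this point is at grip height, 22 mm above the flat bar the tab stands on, 78 mm above the worktop. Axes of the holder. It is 88 mm from the pocket's axis when fully out and slides along the holder's +y against about 1.5 N. The bar passes 1.5 mm over a plate that is home and is stopped by one that is not.
- latch (a joint): Travel of the latch along the holder's +y: 0 m fully out, 0.022 m fully in (end stop), where its bar covers 12 mm of the plate's rim.
- arch_cast: Bystander: a loose plaster arch cast, 50 x 62 x 26 mm. Origin under its centre.
- spray: Bystander: a white bottle, 48 mm across and 130 mm tall. Origin under its centre.
- tape_roll: Bystander: a roll of tape lying flat, 80 mm across, 19 mm high. Origin under its centre.
Not all that is in view belongs to the job. What is meant by the part that bears model_grip is not yellow, and is the smaller of those in its own colour.

How it is judged:
By the outcome, as a careful person would: the job done as asked, in the order asked, and still so for the second after the job is handed in, with the robot touching nothing.
It also fails if it takes over 64 s, if anything falls off the work surface, if the arm or the gripper's body presses on something with over 40 N, if the wrist force passes 120 N, or if a joint passes its speed limit or range.

## Robot

A 6-joint arm with a two-finger parallel gripper is mounted at the origin on the work surface. World frame = base frame: x ahead of the robot, y to its left, z up, the work surface at z = 0. Lengths are in mm, angles in rad, forces in N, time in s.
With the tool pointing down it reaches from about 150 to 775 mm from the base axis. Payload 6.1 kg.
Tool frame: the origin (TCP) lies midway between the tips of the shut fingers; the grasp point (between the pads) lies 19 mm behind it (r.grip_point_offset is the distance from the TCP to the grasp point, in mm); z points along the fingers, y is the direction in which the jaws open and shut (so a half turn about z gives the same grasp; the last joint's range is limited). The gripper opens to 85 mm and grips with 20 to 120 N. Pads are 22 mm wide; open, the fingers measure 114 mm over their backs; the gripper's body (76 mm by 85 mm) begins 54 mm behind the grasp point. The pads swing forward as they close: fully open they stand 13 mm farther back than shut.
Start: joints at [0, 0.126, -0.04, 1.405, 0, 1.571], TCP at [524.984, -0, 231.295] pointing down, gripper open.
Joint ranges: [-2.72, 2.72], [-0.95, 1.95], [-1.27, 1.35], [-1.78, 2.02], [-1.46, 1.47], [-3.14, 3.14]. Speed limits (rad/s): [2.39, 2.39, 3.01, 3.14, 3.14, 3.14].

## Interface

Orientations are given as a unit quaternion [w, x, y, z].
In Python, from cell import r, planner, monitor, imaging gives the robot as it stands. Calls block until the motion is done:
- r.move_to(position, orientation): joint-space move of the TCP to a pose.
- r.move_linear(position, rate=150, ori=None): straight line of the TCP; ori=None keeps the orientation; rate is the mean speed in mm/s.
- r.goto_joints(angles): joint-space move.
- r.grip(opening, effort=None): finger opening in mm; effort is the grip in N (None keeps the last); returns when the fingers have stopped.
- r.wait(seconds).
- planner.ik(position, orientation): joint angles nearest the present ones, or None.
- monitor.sense(): the state.
- imaging.snapshot(name): name is "scene" or "side" or "wrist"; returns the picture (480x640x3 uint8, red, green, blue); there is no depth.
- imaging.camera_info(name): a dict with "fov_y" (degrees; the focal length in pixels is half the picture's height over the tangent of half this angle, whatever the lens; pixels are square), "cx", "cy" (the principal point, pixels), "k1" (the pictures are not rectified: a ray, as slopes to the right and down, at radius r is drawn at 1 + k1 r^2 times it, then the intrinsics apply), "xyz" and "orientation" of the camera in the world. Camera axes: x right, y down, z forward; pixel columns grow to the right and rows downward; lengths in mm; the calibration is good to about 2 mm. A picture is of the moment at which its call begins: read the wrist's pose just before it. camera_info takes no time and is no camera call; for the wrist camera it gives the pose at the moment of the call.
A pose or a line that the arm cannot do raises r.IKError and nothing moves.
- r.sign_off(): hands the job in, once; it reports no verdict.
Trained networks look in the newest picture that a camera, given by its name, has taken for a name from the list of things; names that differ only in an ending like _2 or _b are one class to them, and where a whole thing is asked for, a point or a joint stands for the part that bears it (a point fixed in the world has none). Each returns a list of dicts, best first, with "conf" (0 to 1); they miss things now and then, are a little off and sometimes report something else, mostly with a low value. They report only what shows in the picture. A call takes as long as a camera call. They do not tell look-alikes from the thing itself.
- imaging.silhouettes(camera, label): "pixels" (480x640 bool, what is visible of it) and "extent" ([left, top, right, bottom] in pixels, round what is visible of it).
The state is a dict: "time": time; "joints": joint angles; "joint_vel": joint speeds; "tau": joint torques, N m; "eef_pos": TCP position; "ee_rot": TCP orientation; "force": force on the tool from outside, world axes, zero at the start; "ft_torque": the same for the moment, N m; "opening": finger opening in mm.
Only numpy, scipy, OpenCV 4.12 (cv2) and the standard library are available. Lean on these libraries where they do the work, as an engineer would, in place of code of your own. Each camera call takes 0.05 s, during which the arm holds its last target.

## Working session

There is one attempt and no reset: what is moved stays moved. The work goes in short steps, each a Python script; the robot and the scene stay as the last script left them, time stands still between calls to the robot, and variables do not carry over. Pictures are saved under pics/ and viewed, and the job is handed in when it is done.

```bash
ls; mkdir -p pics
python3 - <<'E'
from cell import r, planner, monitor, imaging
import cv2
s=monitor.sense(); print(s['time'],s['eef_pos'],s['ee_rot'],s['force'],s['opening'])
for n in ("scene","side","wrist"):
    print(n,imaging.camera_info(n))
    im=imaging.snapshot(n); cv2.imwrite(f'pics/{n}0.png',im[:,:,::-1])
E
```

```text
pics
0.0 [ 5.24583929e+02 -1.20725867e-03  2.30501032e+02] [-5.66229164e-04  7.07090753e-01  7.07122331e-01 -5.96703239e-04] [ 0.01265    -0.30915188 -0.10478238] 85.48657463989827
scene {'fov_y': 57.94899246819586, 'cx': 317.38575300326005, 'cy': 235.60120657402683, 'k1': -0.026875942507089124, 'xyz': array([1162.83768761,  -45.66459309,  594.13936335]), 'orientation': array([-0.30405016,  0.69041531,  0.59542413, -0.2763156 ])}
side {'fov_y': 50.99668789919511, 'cx': 324.9960669218674, 'cy': 241.15091809529545, 'k1': -0.14058666317846244, 'xyz': array([234.87957795, 734.93704511, 613.49987491]), 'orientation': array([ 0.11051363, -0.22537843,  0.8518071 , -0.45979992])}
wrist {'fov_y': 64.2760666208863, 'cx': 317.26600794500916, 'cy': 240.09221476959146, 'k1': 0.015457395252796059, 'xyz': array([525.25813974,  76.1679199 , 373.34313292]), 'orientation': array([ 1.51441977e-01,  9.88465933e-01,  4.59055811e-04, -4.64243441e-04])}
```

View pics/scene0.png

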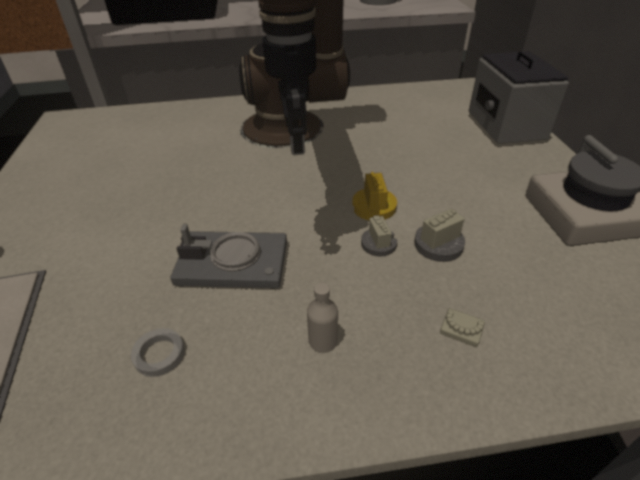

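View pics/side0.png

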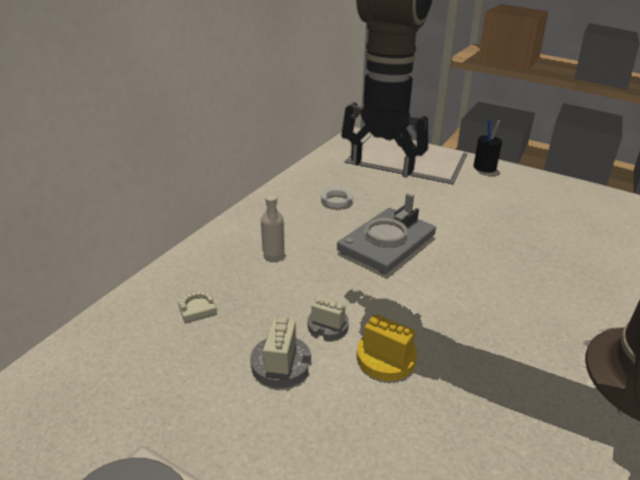

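View pics/wrist0.png

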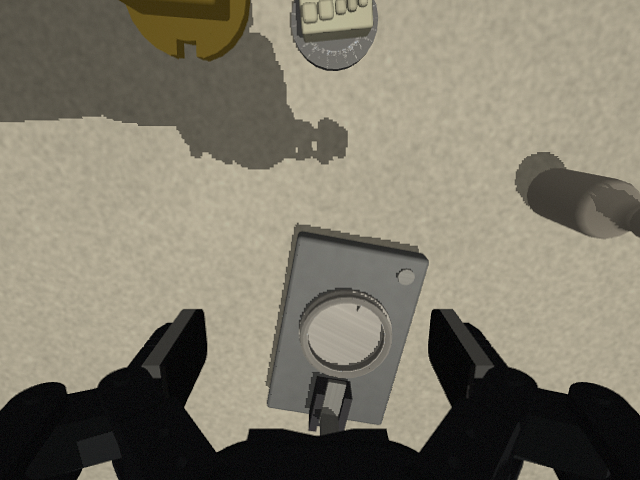

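The small grey-plated model is at about scene (379,240), side (328,317). A larger grey one sits at scene (440,238) and a yellow one at scene (376,200). The holder is below the wrist camera, with the pocket at about wrist (345,333) and a key-like mark at about wrist (358,308).

```bash
cat > h.py <<'E'
from cell import r, planner, monitor, imaging
import numpy as np, cv2
from scipy.spatial.transform import Rotation as R
def rot(q): return R.from_quat([q[1],q[2],q[3],q[0]])
def K(ci):
    f=240/np.tan(np.radians(ci['fov_y'])/2)
    return np.array([[f,0,ci['cx']],[0,f,ci['cy']],[0,0,1]])
def ray(ci,uv):
    p=cv2.undistortPoints(np.array(uv,float).reshape(-1,1,2),K(ci),np.array([ci['k1'],0,0,0.])).reshape(-1,2)
    d=np.c_[p,np.ones(len(p))]
    return rot(ci['orientation']).apply(d)
def plane(ci,uv,z):
    d=ray(ci,uv); o=np.array(ci['xyz'])
    return o+d*((z-o[2])/d[:,2])[:,None]
def proj(ci,P):
    Rm=rot(ci['orientation']).inv(); rv=Rm.as_rotvec(); t=-Rm.apply(ci['xyz'])
    return cv2.projectPoints(np.array(P,float).reshape(-1,1,3),rv,t,K(ci),np.array([ci['k1'],0,0,0.]))[0].reshape(-1,2)
def down(yaw):
    # tool z down, tool y (jaw) axis at angle yaw in world xy
    y=np.array([np.cos(yaw),np.sin(yaw),0]); z=np.array([0,0,-1.]); x=np.cross(y,z)
    q=R.from_matrix(np.c_[x,y,z]).as_quat(); return np.array([q[3],q[0],q[1],q[2]])
def snap(cam,name):
    ci=imaging.camera_info(cam); im=imaging.snapshot(cam); cv2.imwrite(f'pics/{name}.png',im[:,:,::-1]); return ci,im
E
python3 - <<'E'
from h import *
ci=imaging.camera_info('wrist')
print('model',plane(ci,[[335,20]],14)); print('pocket lip',plane(ci,[[345,333]],47))
print('base top corners',plane(ci,[[302,233],[427,256],[382,423],[268,407]],30))
for c,uv in (('scene',[379,243]),('side',[328,320])): print(c,plane(imaging.camera_info(c),[uv],10))
print('pock',plane(imaging.camera_info('scene'),[[235,250]],47),plane(imaging.camera_info('side'),[[386,233]],47))
s=monitor.sense();print(rot(s['ee_rot']).as_matrix().round(2))
E
```

```text
model [[539.66326938 155.20248089  14.        ]]
pocket lip [[ 552.0159431  -120.53899823   47.        ]]
base top corners [[ 510.76822753  -24.65036437   30.        ]
 [ 629.68324979  -47.38258764   30.        ]
 [ 596.66763729 -243.05866687   30.        ]
 [ 471.61727792 -221.98507183   30.        ]]
scene [[548.69636361 152.35156906  10.        ]]
side [[540.23683541 150.85359433  10.        ]]
pock [[ 564.02131461 -126.61618554   47.        ]] [[ 545.01414197 -109.38067646   47.        ]]
[[ 0.  1. -0.]
 [ 1. -0.  0.]
 [ 0. -0. -1.]]
```

Run:
```python
from h import *
q=down(0.0)
r.move_to([552,-85,215],q)
ci,im=snap('wrist','w1'); np.save('w1.npy',dict(ci),allow_pickle=True)
ci=dict(ci)
m=imaging.silhouettes('wrist','holder')
for a in m: print('holder',a['conf'],a['extent'])
r.move_to([543,192,215],q)
ci,im=snap('wrist','w2'); np.save('w2.npy',dict(ci),allow_pickle=True)
m=imaging.silhouettes('wrist','model_grip')
for i,a in enumerate(m): print('model',a['conf'],a['extent']); np.save(f'mm{i}.npy',a['pixels'])
s=monitor.sense();print(s['time'],s['joints'])
im=cv2.imread('pics/w1.png'); cv2.imwrite('pics/w1z.png',cv2.resize(im[130:430,170:490],None,fx=2.4,fy=2.0*1.0) if 0 else cv2.resize(im[150:350,200:460],None,fx=3,fy=3))
```

```text
holder 0.74 [235.4, 141.9, 411.3, 389.8]
holder 0.47 [287.4, 308.1, 317.2, 387.7]
model 0.92 [282.3, 52.0, 393.8, 175.9]
model 0.87 [277.7, 207.4, 353.2, 282.7]
model 0.8 [112.2, 170.6, 237.9, 276.3]
model 0.75 [504.6, 351.7, 557.5, 393.3]
1.875 [ 3.37827094e-01  2.22910980e-01  4.17174514e-02  1.38953438e+00
 -3.28794114e-04  1.91032308e+00]
```

View pics/w1.png

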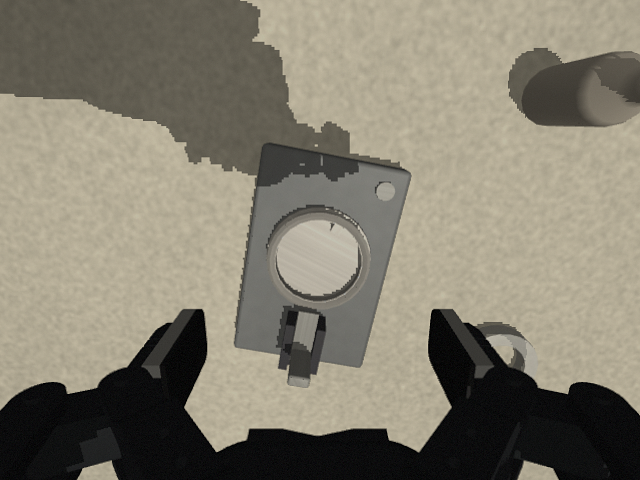

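View pics/w1z.png

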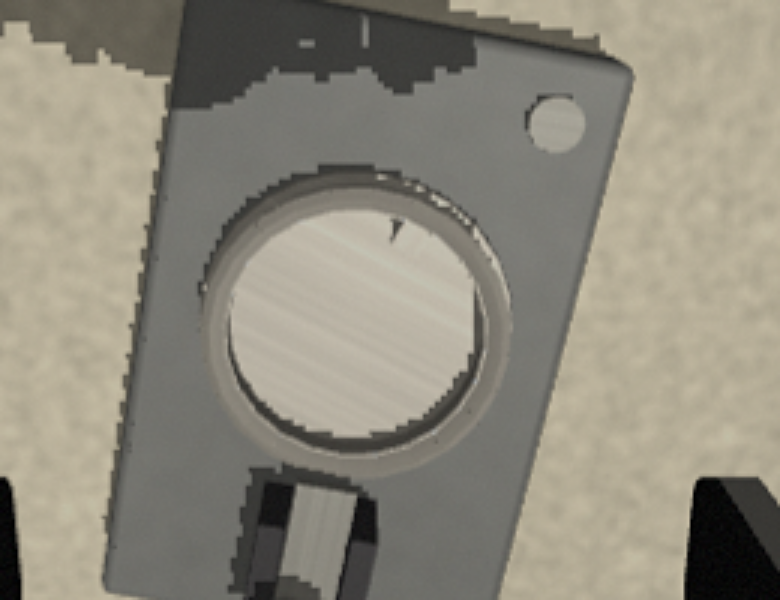

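View pics/w2.png

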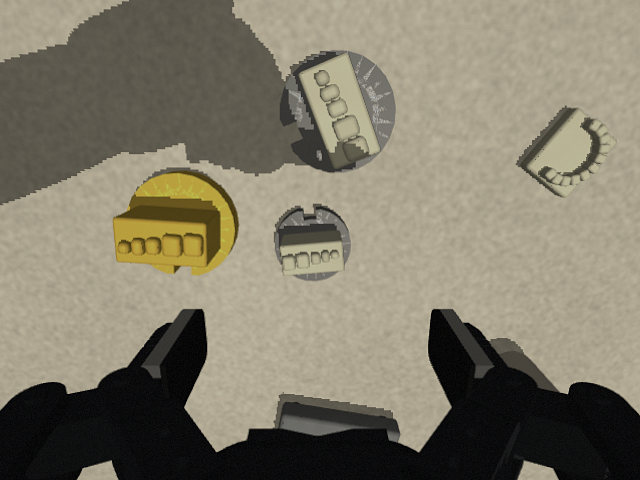

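Run:
```python
from h import *
from scipy.optimize import minimize
ci=np.load('w2.npy',allow_pickle=True).item()
mk=np.load('mm1.npy').astype(np.uint8); im=cv2.imread('pics/w2.png')
t=np.linspace(0,2*np.pi,60)
cyl=np.vstack([np.c_[36*np.cos(t),36*np.sin(t),0*t+z] for z in (0,14)])
blk=np.array([[sx*27,sy*14,z] for sx in(-1,1) for sy in(-1,1) for z in(14,50)])
nt=np.array([[a,b,z] for a in(-6,6) for b,z in((26,0),(26,14),(37,0),(37,14))])
S=8
def poly(P,p):
    c,s=np.cos(p[2]),np.sin(p[2]); Q=P@np.array([[c,s,0],[-s,c,0],[0,0,1]])+[p[0],p[1],0]
    return cv2.convexHull(proj(ci,Q).astype(np.float32))
x0,y0=260,180;W=120
big=cv2.resize(mk[y0:y0+W,x0:x0+W],None,fx=S,fy=S,interpolation=cv2.INTER_NEAREST)
def rend(p):
    m=np.zeros((W*S,W*S),np.uint8)
    for P in(cyl,blk):
        h=(poly(P,p).reshape(-1,2)-[x0-.5,y0-.5])*S
        cv2.fillPoly(m,[h.round().astype(int)],1)
    return m
def cost(p):
    m=rend(p); return 1-(m&big).sum()/(m|big).sum()
best=min((minimize(cost,[plane(ci,[[313,250]],5)[0][0],plane(ci,[[313,250]],5)[0][1],a],method='Nelder-Mead',options=dict(initial_simplex=None,xatol=.05)) for a in(-.1,0,.1,.2)),key=lambda o:o.fun)
print(best.x,best.fun)
p=best.x
v=im.copy()
for P in(cyl[:60],cyl[60:],blk): cv2.polylines(v,[poly(P,p).round().astype(int)],True,(0,0,255),1)
v=v[180:300,250:380]; cv2.imwrite('pics/fit2.png',np.hstack([cv2.resize(im[180:300,250:380],None,fx=3,fy=3,interpolation=0),cv2.resize(v,None,fx=3,fy=3,interpolation=0)]))
```

```text
[5.39307992e+02 1.53823646e+02 9.86278097e-02] 0.04606345951488011
```

View pics/fit2.png

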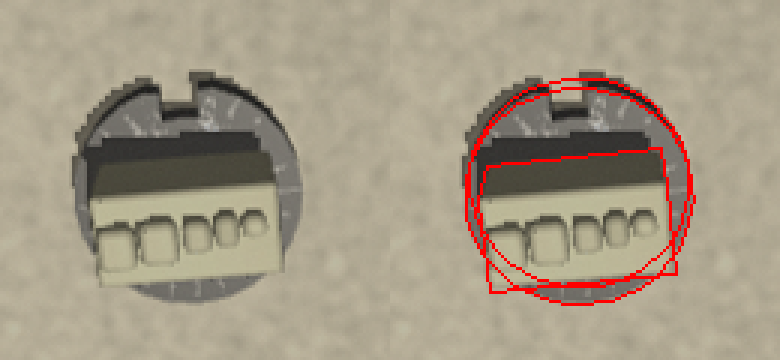

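Run:
```python
from h import *
q=down(-0.16)
r.move_to([541,-205,135],q)
ci,im=snap('wrist','w3'); np.save('w3.npy',dict(ci),allow_pickle=True)
s=monitor.sense();print(s['time'],s['eef_pos'])
im=cv2.imread('pics/w3.png'); g=im
cv2.imwrite('pics/w3z.png',cv2.resize(im[20:240,180:460],None,fx=2.8,fy=2.7))
```

```text
3.425 [ 541.52991081 -204.06751461  135.31691876]
```

View pics/w3.png

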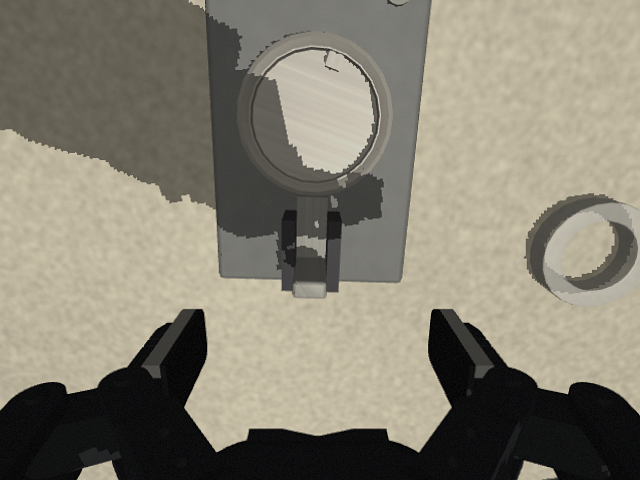

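View pics/w3z.png

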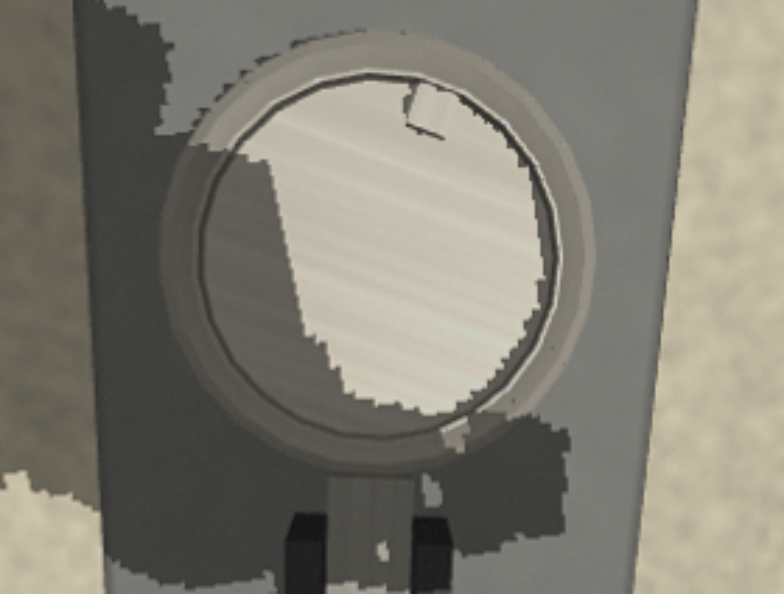

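The picture shows the key clearly at zoom (407–443, 85–138), which is about pixel (332,60), to the right of the holder's +y. The pocket's inner circle is centred at about pixel (315,115).

Run:
```python
from h import *
ci=np.load('w3.npy',allow_pickle=True).item()
def Z(p): return np.array(p,float)/[2.8,2.7]+[180,20]-.3
inner=Z([[200,256],[556,256],[378,75],[378,437]])
outer=Z([[162,256],[595,256],[378,32],[378,472]])
for z in(35,44,47):
    P=plane(ci,inner,z); print(z,'in',np.linalg.norm(P[1]-P[0]).round(1),np.linalg.norm(P[3]-P[2]).round(1),[P[:2,:].mean(0)[0].round(1),P[2:].mean(0)[1].round(1)],P[:2].mean(0).round(1),P[2:].mean(0).round(1))
for z in(38,47):
    P=plane(ci,outer,z); print(z,'out',np.linalg.norm(P[1]-P[0]).round(1),np.linalg.norm(P[3]-P[2]).round(1),P[:2].mean(0).round(1),P[2:].mean(0).round(1))
k=Z([[407,124],[443,138],[415,85]])
for z in(35,41):
  P=plane(ci,k,z); print(z,P.round(1), np.linalg.norm(P[1]-P[0]), np.degrees(0), 'edge ang',np.arctan2(*(P[1]-P[0])[[1,0]]), 'side',np.arctan2(*(P[2]-P[0])[[1,0]]))
# base edges at z=30
e=plane(ci,[[221,277],[401,282],[431,0],[206,0]],30); print(e.round(1), np.arctan2(*(e[1]-e[0])[[1,0]]),np.arctan2(*(e[2]-e[1])[[1,0]]),np.arctan2(*(e[3]-e[0])[[1,0]]))
c1=np.load('w1.npy',allow_pickle=True).item()
e=plane(c1,[[265,143],[411,173],[362,367],[235,347]],30);print(e.round(1),e.mean(0), np.arctan2(*(e[2]-e[3])[[1,0]]),np.arctan2(*(e[1]-e[2])[[1,0]]),np.arctan2(*(e[0]-e[3])[[1,0]]))
t=plane(ci,[[310,290]],96); print('tab top',t)
```

```text
35 in 76.7 76.8 [np.float64(553.1), np.float64(-127.7)] [ 553.1 -125.7   35. ] [ 552.8 -127.7   35. ]
44 in 73.9 74.0 [np.float64(553.1), np.float64(-127.7)] [ 553.1 -125.9   44. ] [ 552.8 -127.7   44. ]
47 in 72.9 73.0 [np.float64(553.1), np.float64(-127.8)] [ 553.1 -125.9   47. ] [ 552.8 -127.8   47. ]
38 out 92.1 92.1 [ 553.2 -125.8   38. ] [ 552.8 -127.8   38. ]
47 out 88.7 88.7 [ 553.2 -125.9   47. ] [ 552.8 -127.9   47. ]
35 [[ 563.3 -100.1   35. ]
 [ 570.3 -104.    35. ]
 [ 566.1  -92.9   35. ]] 8.016409600658807 0.0 edge ang -0.5100091884488555 side 1.2048887042660084
41 [[ 563.1 -100.8   41. ]
 [ 569.9 -104.6   41. ]
 [ 565.8  -93.8   41. ]] 7.8185379947824805 0.0 edge ang -0.5100091884488516 side 1.2048887042660033
[[ 471.  -222.1   30. ]
 [ 595.2 -245.8   30. ]
 [ 627.7  -75.7   30. ]
 [ 502.2  -55.7   30. ]] -0.1887525511964063 1.3818975195827004 1.38537750098448
[[ 508.8  -27.8   30. ]
 [ 631.7  -52.6   30. ]
 [ 596.6 -245.1   30. ]
 [ 471.2 -222.1   30. ]] [ 552.09937852 -136.91770987   30.        ] -0.18142510572620066 1.3903708613963661 1.3797725367421534
tab top [[ 537.02674093 -211.80647024   96.        ]]
```

Run:
```python
from h import *
def st(t): 
    s=monitor.sense(); print(t,round(s['time'],2),s['eef_pos'].round(1),s['force'].round(2),round(s['opening'],1),s['joints'].round(2)[[0,5]])
yaw=0.099+np.pi/2; q=down(yaw)
print(planner.ik([539.3,153.8,130],q))
r.move_to([539.3,153.8,140],q); st('above')
r.grip(52); st('open')
r.move_linear([539.3,153.8,60],rate=120)
ci,im=snap('wrist','w4'); snap('side','s4'); st('60')
```

```text
[ 0.27780979  0.21102912 -0.16006848  1.19969872  0.          0.17880979]
above 4.78 [539.4 153.6 140.1] [ 0.24  0.49 -0.19] 85.1 [0.28 0.18]
open 5.21 [539.4 153.4 140. ] [0.68 0.36 0.57] 51.9 [0.28 0.18]
60 6.12 [540.1 154.   61.1] [ 0.48 -0.13 -0.14] 52.2 [0.28 0.18]
```

View pics/w4.png

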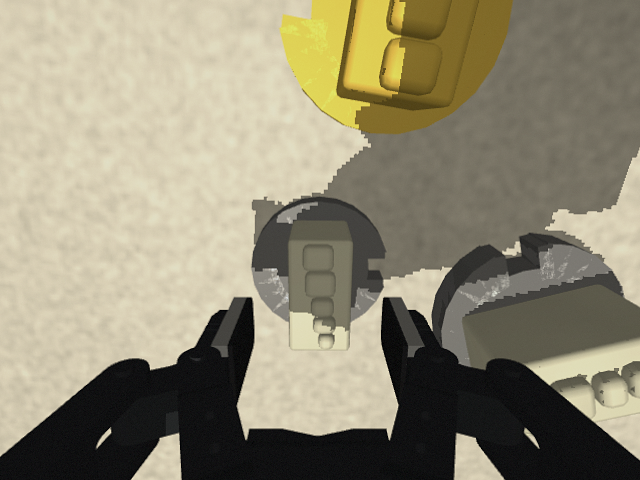

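View pics/s4.png

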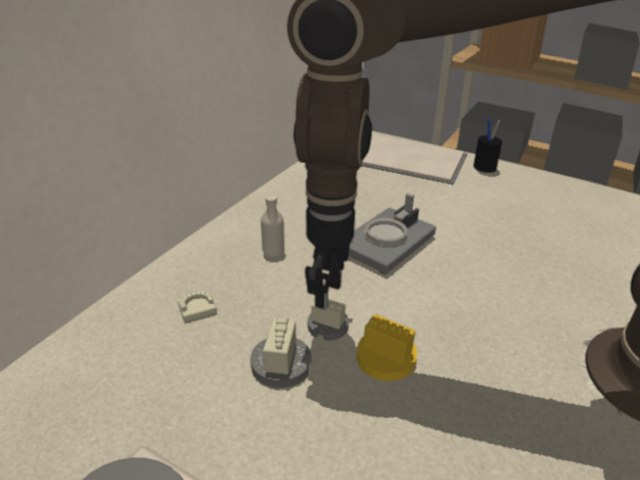

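Run:
```python
from h import *
ci=imaging.camera_info('wrist')
P=plane(ci,[[289,238],[352,238],[290,350],[350,350]],50);print(P.round(1),P.mean(0))
P=plane(ci,[[289,222],[350,222]],14);print(P.round(1))
P=plane(ci,[[385,265],[252,265],[320,198]],14);print(P.round(1))
```

```text
[[512.7 139.   50. ]
 [510.  165.4  50. ]
 [566.8 143.7  50. ]
 [564.  171.3  50. ]] [538.37972085 154.82438859  50.        ]
[[515.5 136.6  14. ]
 [512.4 167.8  14. ]]
[[534.  189.2  14. ]
 [541.  118.9  14. ]
 [501.5 151.2  14. ]]
```

The block is centred between the fingers and aligned (column 320 against a finger midpoint of 317). This view puts the centre at about (538.4, 154.6), which agrees with the fit. Next I grasp and lift.

Run:
```python
from h import *
def st(t): 
    s=monitor.sense(); print(t,round(s['time'],2),s['eef_pos'].round(1),s['force'].round(2),s['ft_torque'].round(2),round(s['opening'],1))
r.move_linear([538.5,154.5,18],rate=80); st('down')
r.grip(20,effort=45); st('grip')
s=monitor.sense(); z0=s['eef_pos'][2]
r.move_linear([538.5,154.5,110],rate=120); r.wait(.2); st('lift')
snap('wrist','w5')
```

```text
down 6.8 [538.6 154.5  18.1] [ 0.55 -0.71  0.53] [-0.03 -0.01  0.02] 51.9
grip 7.13 [539.1 154.8  18.8] [-0.15  0.52  2.81] [ 0.11  0.06 -0.02] 27.5
lift 8.25 [538.  154.4 109.1] [ 0.18 -0.4  -2.38] [-0.06 -0.   -0.04] 27.5
```

View pics/w5.png

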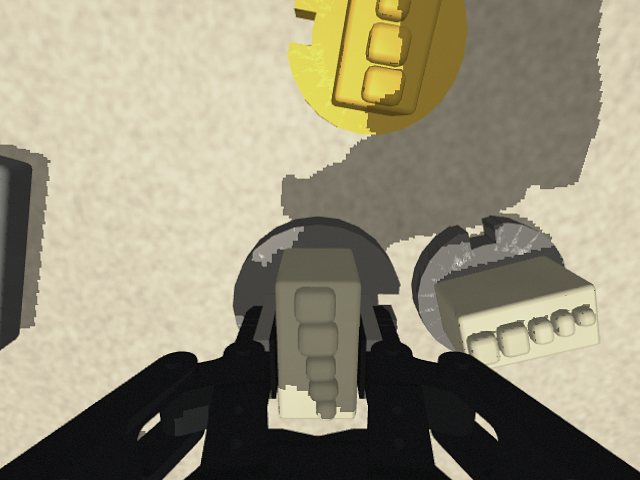

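Run:
```python
from h import *
ci=imaging.camera_info('wrist'); s=monitor.sense()
print(s['eef_pos'])
yaw=0.099+np.pi/2; Rm=rot(down(yaw)).as_matrix()
def tool(P): return (P-[538.5,154.5,110])@Rm
for uv,z in (([[318,217],[233,300],[400,300]],106),([[280,248],[356,248]],106),([[277,284],[361,284],[279,417],[356,417]],142)): print(tool(plane(ci,uv,z)).round(1))
```

```text
[538.10370658 154.36948435 109.23114633]
[[ 40.2  -0.2   4. ]
 [  4.2 -35.9   4. ]
 [  4.3  34.4   4. ]]
[[ 27.3 -15.5   4. ]
 [ 27.4  15.2   4. ]]
[[ 27.5 -13.  -32. ]
 [ 27.6  13.2 -32. ]
 [-23.2 -13.9 -32. ]
 [-23.2  13.2 -32. ]]
```

```bash
cat >> h.py <<'E'
def st(t,pr=True): 
    s=monitor.sense()
    if pr: print(t,round(s['time'],2),s['eef_pos'].round(2),'F',s['force'].round(2),'T',s['ft_torque'].round(2),round(s['opening'],1))
    return s
YK=1.068; C=np.array([553.5,-128.0])
E
python3 - <<'E'
from h import *
q=down(YK)
r.move_linear([538.5,154.5,132],rate=150)
r.move_to([*C,132],q); st('over')
r.move_linear([*C,75],rate=80); r.wait(.2); st('75')
snap('wrist','w6'); snap('side','s6')
im=cv2.imread('pics/s6.png'); cv2.imwrite('pics/s6z.png',cv2.resize(im[150:300,300:480],None,fx=4,fy=4))
E
```

```text
over 9.69 [ 553.47 -127.13  131.69] F [-0.5  -0.11 -2.86] T [ 0.06 -0.03 -0.02] 27.2
75 10.75 [ 553.91 -128.13   75.66] F [ 0.79 -0.75 -2.28] T [-0.04  0.01 -0.03] 27.3
```

View pics/w6.png

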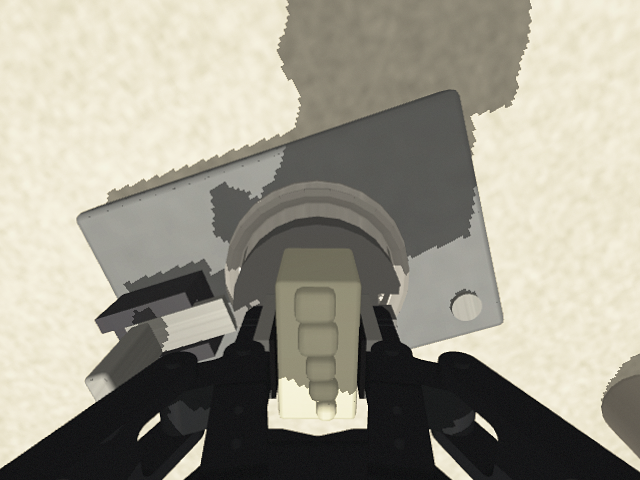

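View pics/s6z.png

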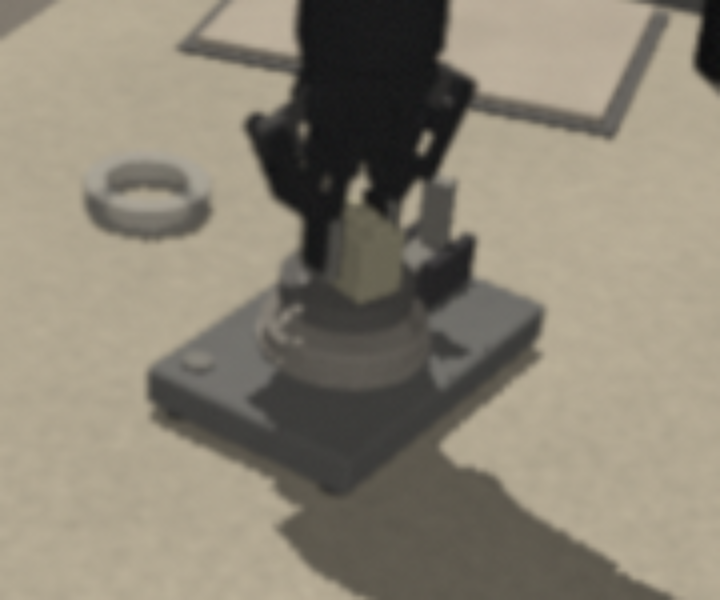

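Run:
```python
from h import *
ci=imaging.camera_info('wrist')
Rm=rot(down(YK)).as_matrix()
def tool(P): return (P-[*C,75])@Rm
print(tool(plane(ci,[[317,182],[225,275],[408,275]],47)).round(1))  # lip outer dia ~88.7
for z in (43,35): print(tool(plane(ci,[[317,202]],z)).round(1))
print(tool(plane(ci,[[318,217]],57)).round(1))
```

```text
[[ 49.2  -0.1  28. ]
 [  4.2 -44.6  28. ]
 [  4.3  43.8  28. ]]
[[39.3 -0.1 32. ]]
[[37.6 -0.1 40. ]]
[[35.6  0.3 18. ]]
```

Run:
```python
from h import *
im=cv2.imread('pics/w6.png'); cv2.imwrite('pics/w6z.png',cv2.resize(im[160:320,210:420],None,fx=3.7,fy=3.7,interpolation=0))
```

```text
(no output)
```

View pics/w6z.png

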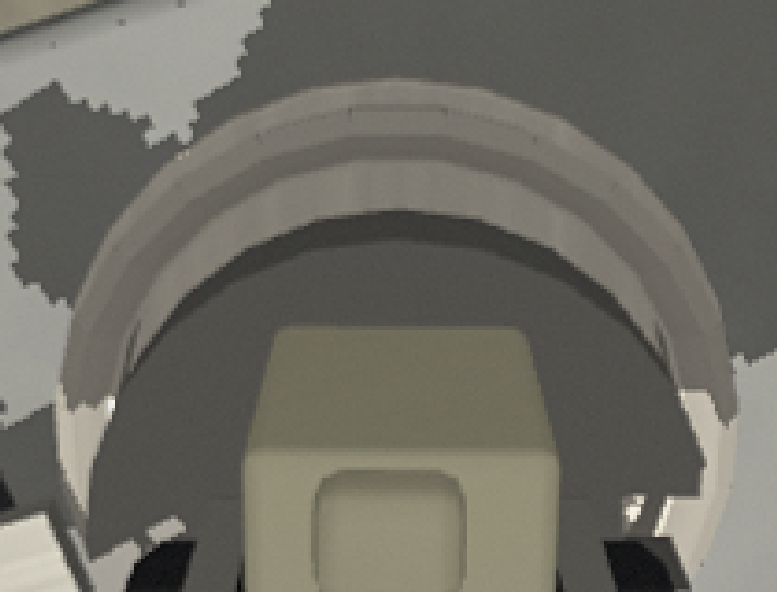

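The ring edges sit about 2 mm further along tool +x than the plate (wall edge at row 203, plate rim at row 217). I shift by 1.7 mm that way, then descend while watching the force.

```bash
sed -i 's/^YK.*/YK=1.068; C=np.array([552.0,-127.2])/' h.py
python3 - <<'E'
from h import *
r.move_linear([*C,68],rate=40,ori=down(YK)); r.wait(.15); f0=st('68')['force']
z=68
while z>53.0:
    z-=1.0
    r.move_linear([*C,z],rate=30); 
    F=np.mean([monitor.sense()['force'] for _ in range(1)],0); s=st(z)
    if s['force'][2]-f0[2]>5: break
E
```

```text
68 11.33 [ 552.05 -127.21   68.04] F [-0.41  0.44 -3.29] T [ 0.03 -0.01 -0.02] 27.3
67.0 11.58 [ 552.01 -127.21   66.99] F [ 0.84  0.97 -2.59] T [-0.01 -0.01  0.04] 27.4
66.0 11.83 [ 551.94 -127.18   65.93] F [ 0.92 -0.3  -2.74] T [-0.05 -0.02 -0.  ] 27.5
65.0 12.08 [ 551.94 -127.16   64.92] F [ 1.08  0.37 -3.09] T [0.01 0.05 0.02] 27.5
64.0 12.33 [ 551.94 -127.18   63.93] F [-0.93  0.08 -3.64] T [-0.03  0.01  0.03] 27.4
63.0 12.58 [ 551.94 -127.19   62.9 ] F [ 0.27  0.13 -2.59] T [-0.01  0.03 -0.04] 27.3
62.0 12.83 [ 551.95 -127.21   61.95] F [ 0.37 -0.52 -2.63] T [ 0.01 -0.03 -0.  ] 27.4
61.0 13.08 [ 551.97 -127.19   60.9 ] F [-0.6  -0.09 -3.61] T [ 0.01  0.03 -0.03] 27.7
60.0 13.33 [ 551.92 -127.19   59.9 ] F [ 0.14  0.33 -3.65] T [-0.01  0.02 -0.05] 27.6
59.0 13.58 [ 551.96 -127.2    58.92] F [ 0.96 -0.28 -3.4 ] T [-0.04 -0.01  0.  ] 27.5
58.0 13.83 [ 551.91 -127.19   57.9 ] F [-0.28 -0.26 -3.07] T [ 0.01 -0.02 -0.03] 26.9
57.0 14.08 [ 551.93 -127.17   56.89] F [-0.51 -0.1  -2.22] T [-0.   -0.01  0.03] 27.2
56.0 14.33 [ 551.91 -127.2    55.89] F [-0.62 -0.39 -2.27] T [-0.    0.03  0.02] 27.5
55.0 14.58 [ 551.95 -127.21   54.94] F [ 0.86  0.09 -3.35] T [0.01 0.03 0.01] 27.1
54.0 14.83 [ 551.95 -127.19   53.93] F [ 0.11  0.68 -3.18] T [ 0.01  0.01 -0.02] 27.4
53.0 15.08 [ 552.04 -127.23   53.77] F [-3.06  1.22  4.9 ] T [0.16 0.63 0.03] 27.4
```

Contact came at TCP z 53.8, which is grip height (18.6) plus the floor (35). That is well below riding on the key (about 59.6), so the notch found the key on the first try. I relieve the pressure, let go, rise and check.

Run:
```python
from h import *
r.move_linear([*C,53.7],rate=20); r.wait(.1); st('relieve')
r.grip(46); st('open')
r.move_linear([*C,110],rate=100); st('up')
# look from behind: camera further out
t=-np.array([-np.sin(YK),np.cos(YK)])
q=down(-0.184)
r.move_to([545,-185,190],q); ci,im=snap('wrist','w7'); np.save('w7.npy',dict(ci),allow_pickle=True); snap('side','s7'); snap('scene','c7'); st('look')
w=cv2.imread('pics/w7.png'); cv2.imwrite('pics/w7z.png',cv2.resize(w[60:300,180:480],None,fx=2.5,fy=2.5))
a=cv2.resize(cv2.imread('pics/s7.png')[170:290,320:450],None,fx=3,fy=3); b=cv2.resize(cv2.imread('pics/c7.png')[200:320,160:300],None,fx=2.9,fy=3)
cv2.imwrite('pics/sc7.png',np.hstack([a,b]))
```

```text
relieve 15.43 [ 552.14 -127.24   53.79] F [-0.46  0.28  1.76] T [0.08 0.18 0.  ] 27.2
open 15.75 [ 552.12 -127.22   53.67] F [ 0.69  0.22 -0.22] T [0.03 0.01 0.01] 46.1
up 16.47 [ 551.78 -127.15  109.58] F [-0.37 -0.27 -0.65] T [ 0.01 -0.02 -0.01] 45.7
look 17.68 [ 544.79 -184.67  189.33] F [ 0.22  0.25 -0.02] T [ 0.02 -0.05 -0.04] 46.1
```

View pics/w7z.png

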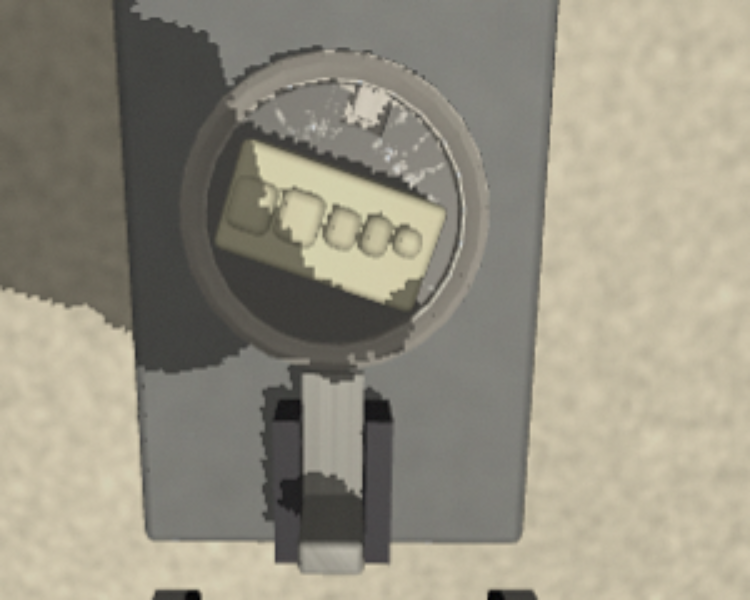

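View pics/sc7.png

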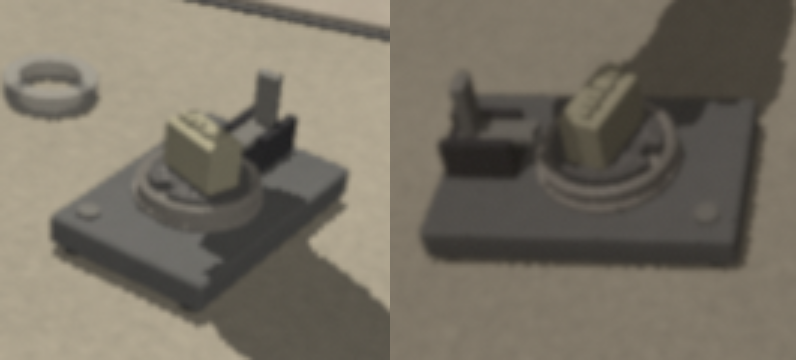

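Run:
```python
from h import *
ci=np.load('w7.npy',allow_pickle=True).item()
Z=lambda p:np.array(p,float)/2.5+[180,60]-.3
print('tab top corners',plane(ci,Z([[302,545],[363,545],[303,571],[362,571]]),96).round(1))
print('bar edges z56',plane(ci,Z([[302,375],[363,378],[303,480],[363,480]]),56).round(1))
print('ring z47',plane(ci,Z([[180,205],[489,205],[335,50],[335,362]]),47).round(1))
c=plane(ci,Z([[302,545],[363,545],[303,571],[362,571]]),96).mean(0)
print(c, r.grip_point_offset)
```

```text
tab top corners [[ 529.8 -206.5   96. ]
 [ 545.9 -209.5   96. ]
 [ 528.6 -214.    96. ]
 [ 544.3 -216.9   96. ]]
bar edges z56 [[ 535.4 -169.6   56. ]
 [ 553.  -173.8   56. ]
 [ 529.3 -201.9   56. ]
 [ 547.4 -205.2   56. ]]
ring z47 [[ 509.7 -115.9   47. ]
 [ 597.5 -132.1   47. ]
 [ 561.3  -83.4   47. ]
 [ 545.3 -169.4   47. ]]
[ 537.15666147 -211.70227808   96.        ] 18.700000000000003
```

Run:
```python
from h import *
q=down(-0.184); T=np.array([537.,-212.5])
r.move_to([*T,115],q); 
r.move_linear([*T,74],rate=80); r.wait(.1); f0=st('74')['force'][2]
for z in (70,67,64):
    r.move_linear([*T,z],rate=40); s=st(z)
    if s['force'][2]-f0>4: break
snap('wrist','w8'); snap('side','s8')
cv2.imwrite('pics/s8z.png',cv2.resize(cv2.imread('pics/s8.png')[120:280,330:480],None,fx=4,fy=3.7))
```

```text
74 18.87 [ 537.45 -212.64   74.7 ] F [-1.38 -0.46  0.07] T [-0.02  0.04  0.02] 45.8
70 19.12 [ 536.89 -212.49   69.88] F [-0.42 -0.01  0.28] T [-0.02 -0.06 -0.04] 46.0
67 19.37 [ 536.82 -212.45   66.74] F [-0.49  0.33 -0.33] T [ 0.05 -0.02 -0.04] 46.2
64 19.62 [ 536.82 -212.43   63.71] F [ 0.1  -0.75 -0.18] T [-0.01  0.05 -0.  ] 46.0
```

View pics/w8.png

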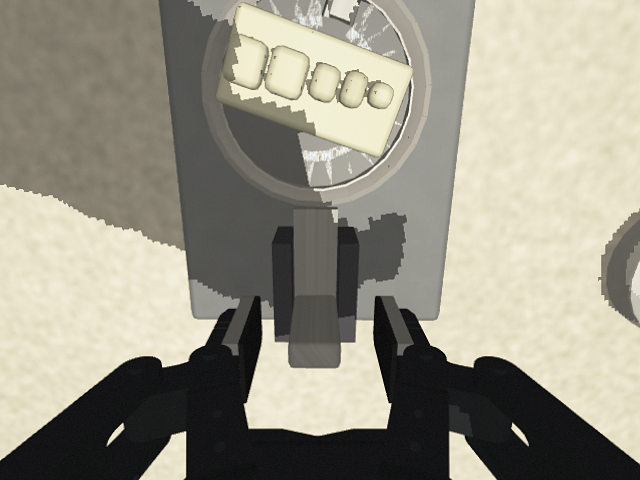

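View pics/s8z.png

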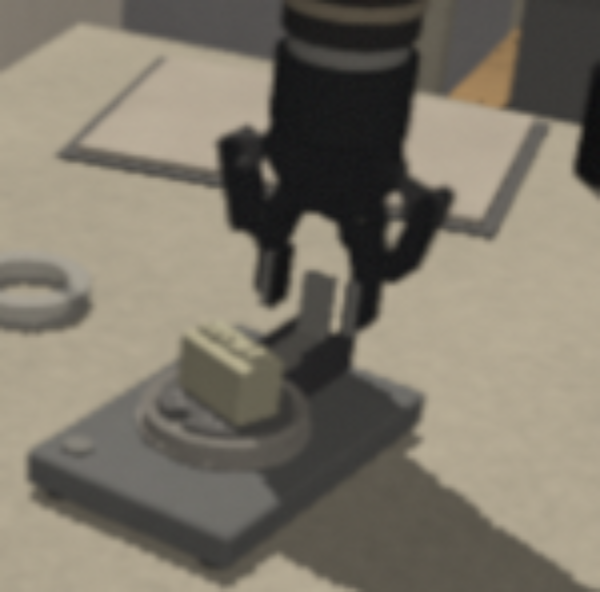

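Run:
```python
from h import *
T=np.array([537.,-212.5]); d=np.array([np.cos(1.387),np.sin(1.387)])
r.grip(10,effort=30); s=st('grip')
for a in list(range(3,21,3))+[20,21,22,23,24]:
    p=T+d*a; r.move_linear([*p,64],rate=30); s=monitor.sense()
    fa=s['force'][:2]@d; print(a,round(s['time'],2),'adv',((s['eef_pos'][:2]-T)@d).round(2),'Fd',fa.round(2),s['force'].round(1),round(s['opening'],1))
    if abs(fa)>9: break
```

```text
grip 20.07 [ 535.81 -212.28   64.19] F [-4.52  0.44  4.21] T [ 0.19  0.91 -0.05] 17.3
3 20.32 adv 2.97 Fd -0.57 [-5.9  0.5  4.5] 17.4
6 20.57 adv 6.0 Fd -0.78 [-5.6  0.2  4.7] 17.7
9 20.82 adv 8.98 Fd -0.22 [-4.6  0.6  4.7] 17.6
12 21.07 adv 11.99 Fd 0.09 [-4.8  1.   4.1] 17.2
15 21.32 adv 14.99 Fd 0.09 [-5.7  1.2  4.5] 17.7
18 21.57 adv 17.99 Fd -0.57 [-5.2  0.4  4.3] 17.3
20 21.82 adv 19.9 Fd -0.15 [-5.5  0.9  4.2] 17.8
21 22.07 adv 19.94 Fd -3.78 [-4.9 -2.9  3.7] 17.5
22 22.32 adv 19.95 Fd -7.81 [-6.1 -6.8  3.3] 17.6
23 22.57 adv 19.98 Fd -11.1 [ -6.5 -10.1   3.3] 17.4
```

Run:
```python
from h import *
T=np.array([537.,-212.5]); d=np.array([np.cos(1.387),np.sin(1.387)])
p=T+d*20; r.move_linear([*p,64],rate=30)
ci,_=snap('wrist','w9'); np.save('w9.npy',dict(ci),allow_pickle=True); snap('side','s9'); snap('scene','c9'); st('')
a=cv2.resize(cv2.imread('pics/s9.png')[150:290,320:460],None,fx=2.8,fy=3); b=cv2.resize(cv2.imread('pics/c9.png')[190:310,160:300],None,fx=2.8,fy=3.5)
cv2.imwrite('pics/sc9.png',np.hstack([a,b]))
```

```text
22.98 [ 539.51 -193.11   64.21] F [-5.22 -0.67  5.56] T [-0.13  1.01 -0.05] 17.6
```

View pics/w9.png

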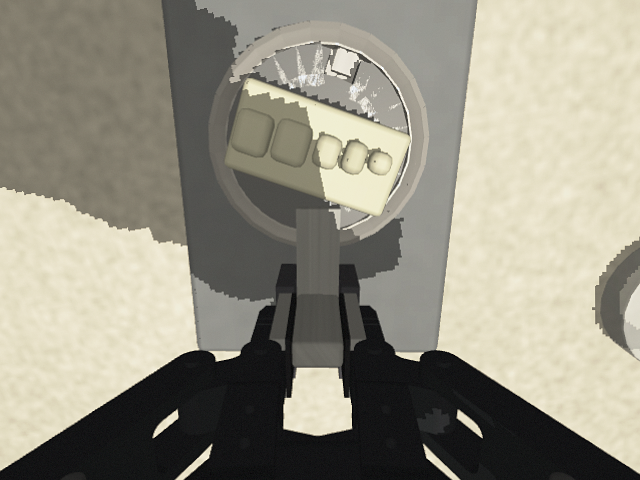

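View pics/sc9.png

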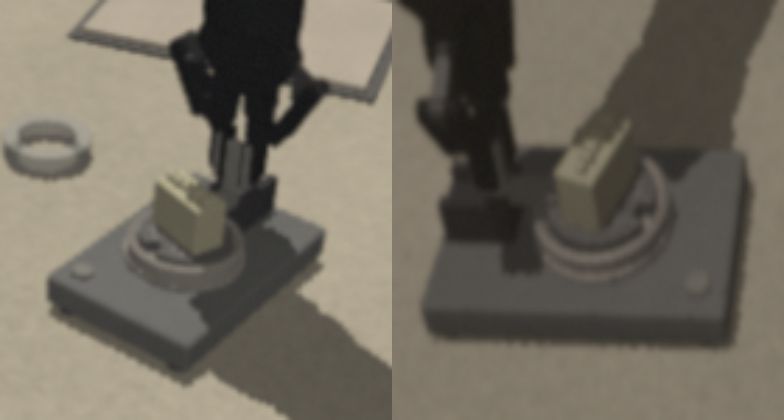

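Run:
```python
from h import *
d=np.array([np.cos(1.387),np.sin(1.387)])
ci=np.load('w7.npy',allow_pickle=True).item()
ring=lambda ci,uv:plane(ci,uv,47)[:,:2].mean(0)
Z=lambda p:np.array(p,float)/2.5+[180,60]-.3
c7=np.array([553.4,-126.2])
for z in(53,56): print('w7 tip',(plane(ci,Z([[304,372],[363,378]]),z)[:,:2]-c7)@d)
ci=np.load('w9.npy',allow_pickle=True).item()
# ring in w9: left 208 right 428, top 22
P=plane(ci,[[208,130],[428,130],[318,21]],47); print(P.round(1))
for z in(53,56): print('w9 tip',plane(ci,[[297,208],[341,208]],z).round(1),(plane(ci,[[297,208],[341,208]],z)[:,:2]-c7)@d)
print('tab top', plane(ci,[[291,365],[345,365]],96).round(1))
im=cv2.imread('pics/w9.png'); cv2.imwrite('pics/w9z.png',cv2.resize(im[15:265,190:440],None,fx=2.4,fy=2.4,interpolation=cv2.INTER_CUBIC))
```

```text
w7 tip [-45.73858776 -47.5341329 ]
w7 tip [-45.06363084 -46.83986324]
[[ 510.1 -114.2   47. ]
 [ 596.9 -130.3   47. ]
 [ 560.6  -84.2   47. ]]
w9 tip [[ 539.5 -150.8   53. ]
 [ 557.3 -154.1   53. ]] [-26.6890077  -26.68772184]
w9 tip [[ 539.8 -150.1   56. ]
 [ 557.2 -153.4   56. ]] [-26.01484513 -26.01358434]
tab top [[ 530.8 -194.6   96. ]
 [ 548.8 -197.9   96. ]]
```

View pics/w9z.png

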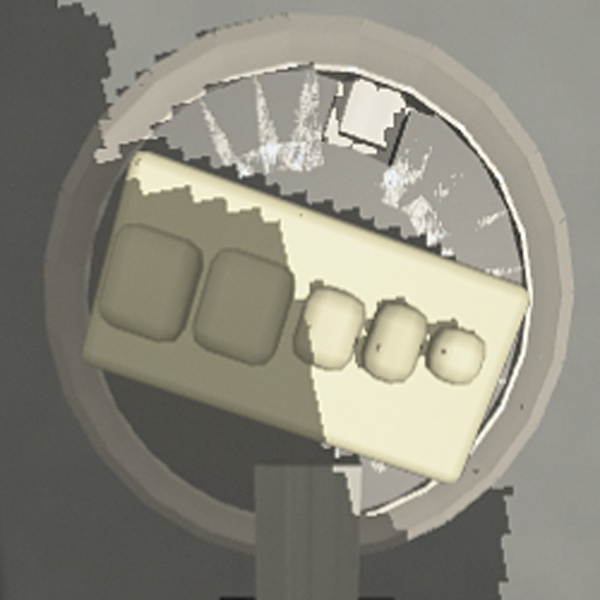

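The bar moved 20 mm with the hand and then met something stiff, where the stop is given as 22 mm. Either the latch started 2 mm in, or something else stopped it. After gripping there was also a steady side and up force. I'll regrip, centred and a bit higher, then push gently again to see whether the stop is the same.

Run:
```python
from h import *
T=np.array([537.,-212.5]); d=np.array([np.cos(1.387),np.sin(1.387)]); hx=np.array([d[1],-d[0]])
p=T+d*20
r.grip(30); st('open')
T2=T-1.2*hx
p=T2+d*20
r.move_linear([*p,69],rate=40); st('69')
r.grip(10,effort=40); st('grip')
for a in (21,22,23,24):
    p=T2+d*a; r.move_linear([*p,69],rate=30); s=monitor.sense()
    fa=s['force'][:2]@d; print(a,round(s['time'],2),'adv',((s['eef_pos'][:2]-T)@d).round(2),'Fd',fa.round(2),s['force'].round(1),round(s['opening'],1))
    if abs(fa)>12: break
ci,_=snap('wrist','w10'); np.save('w10.npy',dict(ci),allow_pickle=True)
im=cv2.imread('pics/w10.png'); cv2.imwrite('pics/w10z.png',cv2.resize(im[100:400,190:440],None,fx=2.4,fy=2,interpolation=cv2.INTER_CUBIC))
```

```text
open 23.26 [ 540.92 -192.86   64.03] F [-0.48 -0.62  0.45] T [-0.06  0.03 -0.03] 29.9
69 23.53 [ 539.81 -192.67   69.47] F [0.19 0.19 0.04] T [ 0.01  0.03 -0.  ] 30.1
grip 23.78 [ 539.54 -192.62   69.25] F [-0.94  0.11  2.92] T [ 0.09  0.18 -0.03] 16.9
21 24.03 adv 20.43 Fd -2.36 [-1.  -2.2  3.9] 16.9
22 24.28 adv 20.46 Fd -7.94 [-3.2 -7.5  2.5] 17.2
23 24.53 adv 20.51 Fd -11.79 [ -3.6 -11.3   4.1] 16.9
24 24.78 adv 20.52 Fd -15.2 [ -4.2 -14.7   3.3] 17.3
```

View pics/w10z.png

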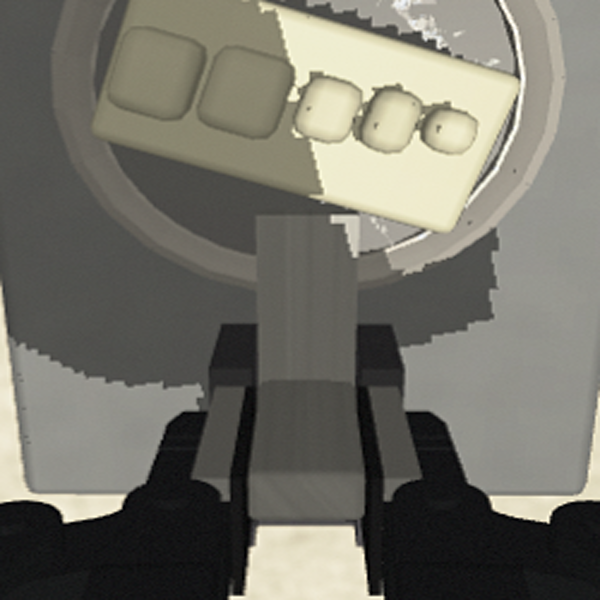

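The stop is the same with a different grip, and the bar visibly has clearance to the block. As an independent check, I release and push the tab from behind with the fingers shut.

Run:
```python
from h import *
T=np.array([537.,-212.5]); d=np.array([np.cos(1.387),np.sin(1.387)]); hx=np.array([d[1],-d[0]])
T2=T-1.2*hx; p=T2+d*20
r.move_linear([*(T2+d*20.5),69],rate=30)
r.grip(40); st('open')
r.move_linear([*p,120],rate=120)
ci,_=snap('wrist','w11'); np.save('w11.npy',dict(ci),allow_pickle=True); snap('side','s11')
r.grip(0,effort=20)
b=T2-d*3
r.move_linear([*b,120],rate=120)
r.move_linear([*b,78],rate=100); r.wait(.1); st('behind')
for a in np.arange(-2,12,1.0):
    r.move_linear([*(T2+d*a),78],rate=30); s=monitor.sense()
    fa=s['force'][:2]@d; print(a,round(s['time'],2),'adv',((s['eef_pos'][:2]-T)@d).round(2),'Fd',fa.round(2),s['force'].round(1))
    if abs(fa)>12: break
```

```text
open 25.45 [ 539.49 -191.67   68.62] F [0.85 0.58 0.23] T [ 0.03 -0.02  0.01] 40.1
behind 27.6 [ 535.82 -215.31   78.81] F [ 0.32  0.01 -0.08] T [ 0.01 -0.03 -0.06] 0.1
-2.0 27.85 adv -1.99 Fd 0.65 [0.1 0.6 0.4]
-1.0 28.1 adv -0.98 Fd 0.05 [ 0.3 -0.  -0.7]
0.0 28.35 adv 0.04 Fd -0.01 [ 0.6 -0.1 -0.1]
1.0 28.6 adv 1.05 Fd -0.16 [ 0.3 -0.2 -0.3]
2.0 28.85 adv 2.05 Fd 1.22 [0.6 1.1 0. ]
3.0 29.1 adv 3.06 Fd -0.29 [ 0.1 -0.3 -0.3]
4.0 29.35 adv 4.07 Fd -0.26 [ 0.4 -0.3 -0.3]
5.0 29.6 adv 4.38 Fd -3.49 [-0.6 -3.4  0. ]
6.0 29.85 adv 4.43 Fd -7.44 [-1.6 -7.3 -0.6]
7.0 30.1 adv 4.47 Fd -11.51 [ -2.6 -11.2  -0.7]
8.0 30.35 adv 4.54 Fd -14.25 [ -2.8 -14.   -1. ]
```

View pics/w11.png

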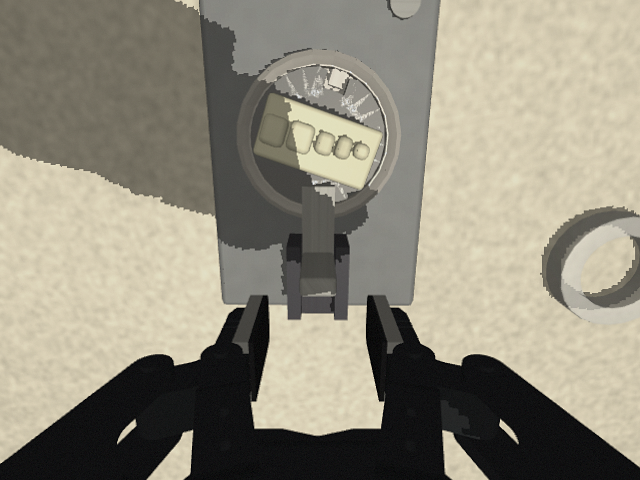

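Run:
```python
from h import *
d=np.array([np.cos(1.387),np.sin(1.387)]); hx=np.array([d[1],-d[0]])
ci=np.load('w11.npy',allow_pickle=True).item()
P=plane(ci,[[236,134],[401,134],[319,49],[319,219]],47)[:,:2]; print(P.round(1))
c=np.array([((P[:2]@hx).mean()),((P[2:]@d).mean())]); print('centre',c[0]*hx+c[1]*d)
for z in(54,56): print('tip',plane(ci,[[302,187],[333,187]],z)[:,:2]@d-c[1])
im=cv2.imread('pics/w11.png'); cv2.imwrite('pics/w11z.png',cv2.resize(im[40:330,220:420],None,fx=3.5,fy=2.05,interpolation=cv2.INTER_CUBIC))
im=cv2.imread('pics/s11.png'); cv2.imwrite('pics/s11z.png',cv2.resize(im[160:290,320:450],None,fx=4.5,fy=4.5,interpolation=cv2.INTER_CUBIC))
```

```text
[[ 509.2 -116.8]
 [ 597.3 -133.1]
 [ 561.1  -84. ]
 [ 544.9 -171.7]]
centre [ 552.72883957 -127.81853727]
tip [-24.73939971 -24.73029244]
tip [-24.40452212 -24.39550223]
```

View pics/w11z.png

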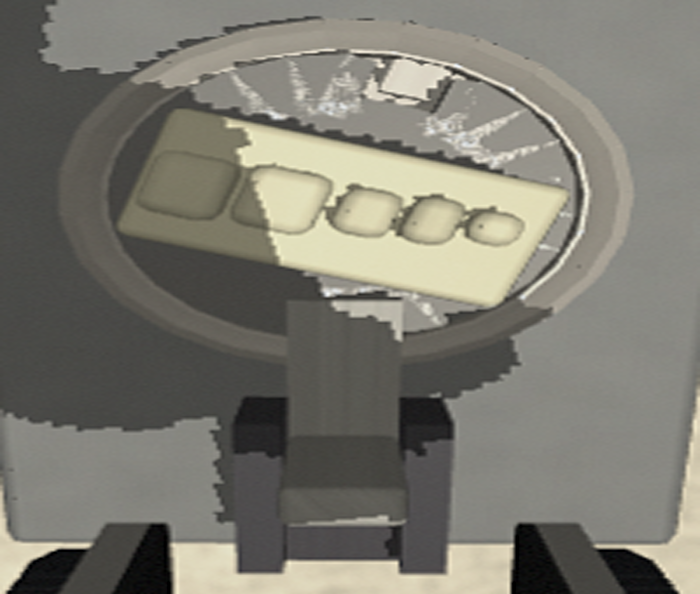

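View pics/s11z.png

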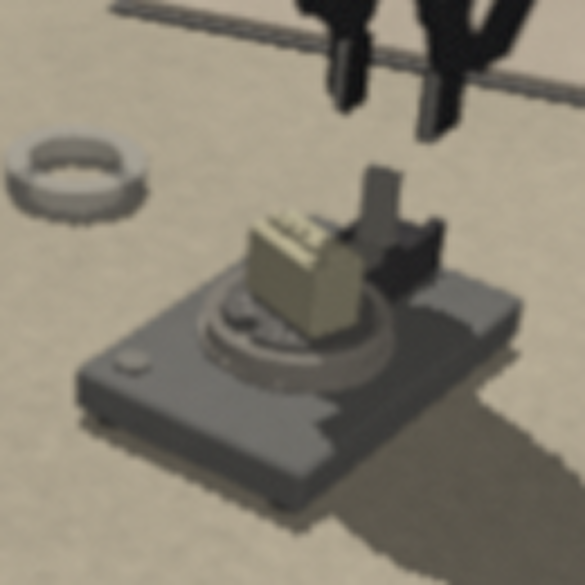

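With the ring measured in the same picture, the bar tip is 24.5 mm from the axis, against 24 expected when fully in. So this is the end stop. I back off, take a last look and hand in.

Run:
```python
from h import *
T=np.array([537.,-212.5]); d=np.array([np.cos(1.387),np.sin(1.387)]); hx=np.array([d[1],-d[0]])
T2=T-1.2*hx
r.move_linear([*(T2-d*6),78],rate=40)
r.move_linear([*(T2-d*6),170],rate=120)
r.wait(.2); ci,_=snap('wrist','w12'); snap('scene','c12'); st('end')
a=cv2.imread('pics/w12.png'); b=cv2.imread('pics/c12.png'); cv2.imwrite('pics/end.png',np.hstack([cv2.resize(a,(400,300)),cv2.resize(b,(400,300))]))
```

```text
end 32.07 [ 534.47 -218.09  169.43] F [ 0.11 -1.09 -0.26] T [ 0.01  0.08 -0.  ] -0.1
```

View pics/end.png

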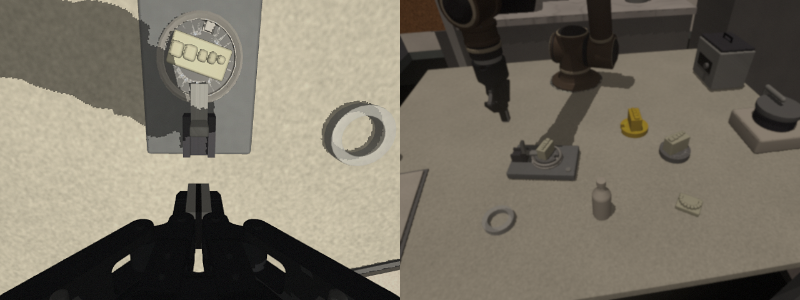

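The model is seated with the latch bar over its rim, the arm is clear, and the other things are where they were.

```bash
python3 -c "
from cell import r; print(r.sign_off())"
```

```text
the job is handed in; nothing more can be done
None
```

I picked up the smaller grey-plated model by its block and set its plate into the holder's pocket. I then slid the latch in to its stop, let go and handed the job in at about 32 s.

- **Seating:** I found the key in a wrist picture at about 0.31 rad clockwise of the holder's +y, and turned the plate to match before lowering it. It went straight down without needing a search turn. It touched the floor at TCP height 53.8 mm, where home is about 53.6 and riding on the key about 59.6. The contact force was about 8 N, and pictures show the key inside the notch.
- **Latch:** It stopped hard after I had moved it only about 20 mm, not the 22 mm given. I checked this with a second grip and by pushing the tab from behind with about 14 N, and the stop was the same. The bar tip then measured 24.4–24.7 mm from the pocket axis, where 24 is expected fully in.
- **Disagreement:** Earlier bar-tip readings of 46 mm at the start and about 26 mm after sliding implied only 20 mm of travel. The tab's position suggests the latch started about 2 mm in. I take the stop to be the end stop, but this is inferred, not read out.
- **Final view:** The model is seated with the bar over its rim, the gripper is clear, and the other things look undisturbed.

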